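# Fish the miniature out of the storage tower with the hook picker

## Robot

A 7-joint arm with a two-finger parallel gripper is mounted at the origin on the work surface. World frame = base frame: x ahead of the robot, y to its left, z up, the work surface at z = 0. Lengths are in m, angles in rad, forces in N, time in s.
With the tool pointing down it reaches from about 0.4 to 0.85 m from the base axis. Payload 4.5 kg.
Tool frame: the origin (TCP) lies between the finger pads; the fingertips stand 19 mm ahead of it and the grasp point (between the pads) is the TCP (r.tips_ahead is the distance from the TCP to the fingertips, in m); z points along the fingers, y is the line along which they close (so a half turn about z gives the same grasp; the last joint's range is limited). The gripper opens to 88 mm and grips with 3 to 60 N. Pads are 18 mm wide; open, the fingers measure 123 mm over their backs; the gripper's body (75 mm by 187 mm) begins 45 mm behind the grasp point.
Start: joints at [-1.26, 0.689, -0.195, 1.565, 0.157, 0.902, -0.215], TCP at [0.171, 0.601, 0.258] pointing down, gripper open.
Joint ranges: [-3.01, 3.01], [-0.46, 2.08], [-1.47, 1.51], [0.13, 2.56], [-1, 4.14], [0.04, 2.09], [-2.66, 2.66]. Speed limits (rad/s): [2.57, 2.57, 3.14, 3.14, 3.14, 3.14, 3.14].

## Interface

Orientations are given as a unit quaternion [x, y, z, w].
In Python, from plant import r, cams, models gives the robot as it stands. The module is installed in compiled form; this text tells all that it offers.
- The arm moves only by the tool jog_arm, never from a script. Its arguments are lists of equal length, an entry for each row: "turn": the turn, a rotation vector about the tool's x, y, z in rad, a list of three; "translation": the shift along the tool's x, y, z in m, a list of three; "grip": the closure, from 0 (fully open) to 1 (shut). In form: {"turn": [[ax, ay, az], ...], "translation": [[tx, ty, tz], ...], "grip": [grip, ...]}. A call has 1 to 20 rows; each row is the pose to reach, as a shift and turn from the pose commanded when the call began, along the tool's axes at that moment; what a row does not reach only later rows make up. A row lasts 1/8 s, in which the tool goes at most 62.5 mm and 10.7 degrees, less where a joint would pass 70% of its speed; a pose out of reach is approached as far as the arm can. A call with a gripper value outside its range is refused whole. The fingers move at their own pace and stop on an object; "force" is the grip in N (left out, the last holds). Time passes only in rows, so rows that repeat a pose let the fingers close. It gives the time, the measured TCP pose, the force, the opening and the grip force at its end, in the units of the state.
- r.get_state(): the state, without advancing time (a new reading comes with each control period).
- cams.snapshot(name): name is "scene" or "top" or "wrist"; returns the picture (480x640x3 uint8, red, green, blue); there is no depth.
- cams.camera_params(name): a dict with "fx", "fy", "cx", "cy" (pixels), "eye" and "orientation" of the camera in the world. Camera axes: x right, y up, looking along -z (the intrinsics and any distortion apply to the point x, -y, -z); pixel columns grow to the right and rows downward; lengths in m; the calibration is good to about 2 mm. A picture is of the moment at which its call begins: read the wrist's pose just before it. camera_params takes no time and is no camera call; for the wrist camera it gives the pose at the moment of the call.
- r.finish_job(): hands the job in; it is judged then, once.
Trained networks look in the newest picture that a camera, given by its name, has taken for a name from the list of things; names that differ only in an ending like _2 or _b are one class to them, and where a whole thing is asked for, a point or a joint stands for the part that bears it (a point fixed in the world has none). Each returns a list of dicts, best first, with "p" (0 to 1); they miss things now and then, are a little off and sometimes report something else, mostly with a low value. They report only what shows in the picture. A call takes as long as a camera call. They do not tell look-alikes from the thing itself.
- models.find_in(camera, name): "position" ([x, y, z] in m, in world coordinates, good to about 4 mm: the middle of the surface that is visible of it).
- models.masks_of(camera, name): "pixels" (480x640 bool, what is visible of it).
- models.place_of(camera, name): "position" ([x, y, z] in m, in world coordinates, good to about 4 mm: a listed point, or the origin of a listed thing).
The state is a dict: "clock": time; "q": joint angles; "qd": joint speeds; "joint_torque": joint torques, N m; "tool_pos": TCP position; "eef_rot": TCP orientation; "contact_force": force on the tool from outside, world axes, zero at the start; "moment": the same for the moment, N m; "opening": opening from 0.0 (shut) to 1.0 (fully open); "finger_force": force on a finger pad.
Only numpy, scipy, OpenCV 4.12 (cv2) and the standard library are available. Lean on these libraries where they do the work, as an engineer would, in place of code of your own. Each camera call takes 0.05 s, during which the arm holds its last target. There are 200 camera calls.

## Task

The red-handled miniature is down a well of the white storage tower, too deep for the gripper: take the orange hook picker from its forked stand, hook the miniature by its hoop, lift it out and put it down gently, standing, on the teal cutting mat, then unhook it. Hang the picker back in the fork, then take the miniature in the gripper and gently stand it upright in the middle of the round painting plinth, and let go. Do not put the gripper down into the tower, leave the blue-handled miniature in its well, do not tip the red one over, and leave the other things on the desk where they are.

Things in the scene. Friction and masses are not known exactly. Their poses are not given: they have to be found in the camera images.
- red_mini_center (a point): Red-handled miniature, about 110 g: point on its axis, 40 mm above its underside; z up. From below: red foot 44 mm diameter, 8 high; red grip 30 mm diameter up to 26; figure 18 mm across up to 50; over it a steel hoop in its y-z plane: flat legs 10 mm wide (x), outer faces 44 mm apart, up to 80 mm, joined by a bar along y. At first in a tower well, its x within 9 degrees of the tower's x.
- blue_mini_center (a point): Centre of the other miniature, the same in all but its blue foot and grip; it stands in the other well and stays there.
- tower: White storage tower, fixed, +x side clear plastic: 102 (x) by 131 (y) by 133 mm high, walls and floor 5 mm. Two wells open at the top, each 92 mm (x) by 58 mm (y) inside, centred at y = +31.5 and -31.5 mm. Origin: centre of the underside. Stands left or right of the mat.
- picker_handle (a point): Hook picker, about 60 g, at first hanging upright in the fork. This point: on its axis at the height to grip; z up, x the way its hook points. Orange handle 16 x 16 mm, square to x and y, from 26 mm below to 29 above. Black collar 32 mm diameter, 26 to 32 mm below; from there a steel shaft 6 mm thick.
- fork (a point): Forked stand, fixed. This point: where the shaft hangs in the slot, on the prongs' top, 110 mm above the table, the highest part. Slot 14 mm wide (y), open to -x (robot's side), prongs 6 mm thick, ending 22 mm to -x. Post from 47 mm to +x. Base plate 6 mm high, 17 mm to -x, 67 to +x, 80 wide. Hung, the picker's handle point is 32 mm above this point.
- mat_top (a point): Centre of the top of the teal cutting mat, fixed, 240 mm (its x) by 220 mm (its y), 3 mm thick. The middle and the far part are free; a paint bottle and a brush lie near its edges.
- plinth_top (a point): Centre of the top of the round painting plinth, fixed, grey disc 110 mm diameter with a white spot in the middle, 36 mm above the table. On the other side of the mat from the tower.
- picker: The same picker; origin on the shaft axis at its lowest point, 116 mm below the handle point. Its hook: a foot 6 mm thick (0 to 6 mm above the origin) reaching 21 mm out along +x, ending in a 6 mm thick tip upturned to 14 mm above the origin. Gap between shaft and tip: 12 mm.
- red_mini: The same red miniature; origin at the centre of its underside. The hoop's top bar is round, 5 mm thick, its centre 78 mm above the underside, along y. The window under it, open along x, runs from 50 to 75.5 mm above the underside and is 36 mm wide.
- paint_red: Red dropper bottle, 25 mm diameter, 72 mm high, near the mat's edge on the robot's side. Origin: underside. Bystander.
- paint_green: Green dropper bottle, same size. Bystander.
- paint_yellow: Yellow dropper bottle, same size. Bystander.
- water_bowl: White bowl, 100 mm diameter, 50 mm high. Bystander.
- card_box: Brown card box 75 x 100 x 35 mm. Bystander.
- paintbrush: Paintbrush 140 mm long, 8 mm thick, lying on the mat along its right-hand edge. Bystander.
- mat: The teal cutting mat as a whole; origin at the centre of its underside.
- plinth: The round plinth as a whole; origin at the centre of its underside.
There are look-alikes about, which are no part of the job. Leave any yellow look-alike of the red_mini alone.

How it is judged:
By the outcome, as a careful person would: the job done as asked, in the order asked, and still so for the second after the job is handed in, with the robot touching nothing.
It also fails if it takes over 72 s, if anything falls off the work surface, if the arm or the gripper's body presses on something with over 40 N, if the wrist force passes 120 N, or if a joint passes its speed limit or range.

## Working session

There is one attempt and no reset: what is moved stays moved. The work goes in short steps, Python scripts to look and compute and a tool call to move; the robot and the scene stay as the last step left them, time stands still between calls to the robot, and variables do not carry over. Pictures are saved under pics/ and viewed, at most 12 in all, crops included, and the job is handed in when it is done.

Besides the shell and the picture viewer there is one more tool, called after "Call:" as a command line: name --argument value ..., lists and objects as JSON in quotes. jog_arm: Moves the arm, as the interface text tells. Its arguments: {"type":"object","properties":{"turn":{"type":"array"},"translation":{"type":"array"},"grip":{"type":"array"},"force":{"type":"number"}},"required":["turn","translation","grip"]}

```bash
mkdir -p pics
cat > h.py <<'E'
import numpy as np, cv2
from scipy.spatial.transform import Rotation as R
from plant import r, cams, models
def snap(n,f=None):
    im=cams.snapshot(n)
    if f: cv2.imwrite('pics/'+f,im[:,:,::-1])
    return im
def proj(c,P):
    k=cams.camera_params(c); p=R.from_quat(k['orientation']).inv().apply(np.atleast_2d(P)-k['eye'])
    return np.c_[k['cx']+k['fx']*p[:,0]/-p[:,2], k['cy']-k['fy']*p[:,1]/-p[:,2]]
def unproj(c,px,z):
    k=cams.camera_params(c); px=np.atleast_2d(px).astype(float)
    d=np.c_[(px[:,0]-k['cx'])/k['fx'],-(px[:,1]-k['cy'])/k['fy'],-np.ones(len(px))]
    d=R.from_quat(k['orientation']).apply(d); e=np.array(k['eye'])
    return e+d*((z-e[2])/d[:,2])[:,None]
E
python3 - <<'E'
from h import *
np.set_printoptions(precision=4,suppress=True)
s=r.get_state();print(s['clock'],s['tool_pos'],s['eef_rot'],s['contact_force'])
for c in ('top','scene'):
    print(c,cams.camera_params(c))
    snap(c,c+'1.png')
    for n in ['red_mini_center','blue_mini_center','tower','picker_handle','fork','mat_top','plinth_top','paint_red','water_bowl','card_box','paintbrush']:
        print(n,[(np.round(d['position'],3),round(d['p'],2),proj(c,d['position'])[0].astype(int)) for d in models.place_of(c,n)[:3]])
E
```

```text
0.0 [0.1707 0.6006 0.2569] [ 0.1379  0.9904 -0.0009 -0.0001] [ 0.2225 -0.2393 -0.2437]
top {'fx': 545.2691980947342, 'fy': 545.2691980947342, 'cx': 308.3080421881232, 'cy': 247.67225859573162, 'eye': array([ 0.4098, -0.0135,  1.1406]), 'orientation': array([ 0.0448, -0.0502, -0.697 ,  0.7139])}
red_mini_center [(array([ 0.418, -0.406,  0.042]), 0.71, array([499, 321])), (array([ 0.529, -0.396,  0.041]), 0.62, array([493, 266])), (array([0.716, 0.196, 0.004]), 0.53, array([208, 174]))]
blue_mini_center [(array([ 0.508, -0.234,  0.042]), 0.54, array([413, 274]))]
tower [(array([ 0.526, -0.26 ,  0.001]), 0.64, array([421, 268]))]
picker_handle [(array([ 0.689, -0.025,  0.138]), 0.84, array([313, 172])), (array([0.481, 0.004, 0.002]), 0.27, array([295, 286]))]
fork [(array([ 0.688, -0.028,  0.108]), 0.87, array([314, 177])), (array([0.407, 0.097, 0.004]), 0.17, array([249, 321]))]
mat_top [(array([0.482, 0.007, 0.004]), 0.85, array([294, 286])), (array([0.411, 0.097, 0.005]), 0.4, array([249, 319]))]
plinth_top [(array([0.507, 0.286, 0.033]), 0.65, array([157, 269]))]
paint_red [(array([
[... 726 characters left out ...]
 array([239, 246]))]
picker_handle [(array([ 0.688, -0.027,  0.141]), 0.59, array([299, 264]))]
fork [(array([ 0.69 , -0.026,  0.11 ]), 0.61, array([299, 277]))]
mat_top [(array([ 0.482,  0.005, -0.001]), 0.83, array([350, 264])), (array([0.408, 0.095, 0.002]), 0.52, array([397, 255]))]
plinth_top [(array([0.511, 0.289, 0.036]), 0.84, array([475, 294]))]
paint_red [(array([ 0.723,  0.347, -0.001]), 0.19, array([483, 391]))]
water_bowl [(array([ 0.716, -0.35 ,  0.002]), 0.6, array([159, 283]))]
card_box [(array([ 0.724,  0.349, -0.002]), 0.68, array([484, 392]))]
paintbrush [(array([ 0.691, -0.027,  0.112]), 0.61, array([299, 277])), (array([ 0.445, -0.086,  0.004]), 0.49, array([320, 243]))]
```

View pics/top1.png

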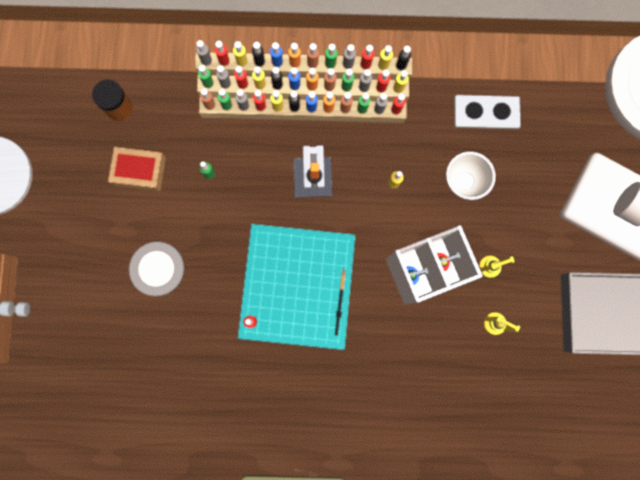

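View pics/scene1.png

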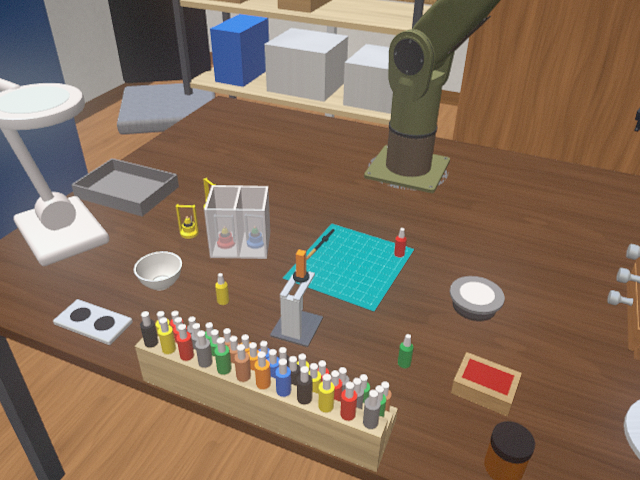

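Top view: the red miniature is in the tower's right-hand well at about (445,261) and the blue one in the left well at (413,274). The yellow look-alikes are at (490,266) and (497,323), and red_mini could also be confused with the red bottle at (250,322). The picker hangs in the fork at (314,172), and the plinth is at (157,269). I'll take one close crop to check the choice and get the angles.

Run:
```python
import cv2,numpy as np
im=cv2.imread('pics/top1.png')
a=cv2.resize(im[215:315,375:495],None,fx=5,fy=5,interpolation=cv2.INTER_CUBIC)
b=cv2.resize(im[135:205,285:345],None,fx=3.3,fy=3.3,interpolation=cv2.INTER_CUBIC)
o=np.zeros((500,800,3),np.uint8);o[:,:600]=a;o[:b.shape[0],600:600+b.shape[1]]=b
cv2.imwrite('pics/crop1.png',o)
```

```text
(no output)
```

View pics/crop1.png

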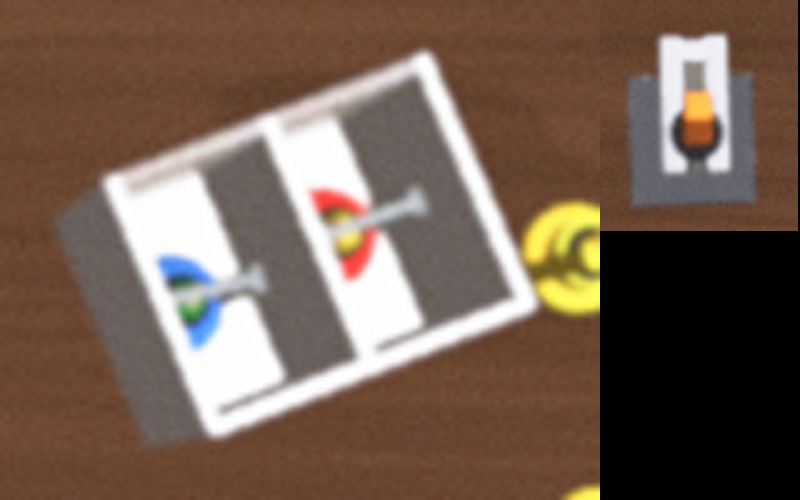

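The crop shows the red miniature in the right-hand well, foot at about (345,232), with its hoop bar running to (420,200), nearly along the tower's y. The blue one is in the left well, and the fork opens toward the robot. Next I work out angles and the first move.

```bash
cat >> h.py <<'E'
np.set_printoptions(precision=4,suppress=True)
def Rd(yaw):  # tool down; tool x = -(cos,sin) of yaw, tool y = (-sin,cos)
    c,s=np.cos(yaw),np.sin(yaw); return R.from_matrix(np.array([[-c,-s,0],[-s,c,0],[0,0,-1.]]))
def move(p,yawdeg):
    s=r.get_state(); R0=R.from_quat(s['eef_rot'])
    print('t',round(s['clock'],2),'at',s['tool_pos'],'yaw',np.degrees(np.arctan2(*(-R0.as_matrix()[[1,0],0]))).round(2),'open',s['opening'],'F',s['contact_force'])
    print(' shift',R0.inv().apply(np.array(p)-s['tool_pos']),'turn',(R0.inv()*Rd(np.radians(yawdeg))).as_rotvec())
E
python3 - <<'E'
from h import *
c=np.array([[105,180],[430,52],[537,308],[212,437]])/5+[375,215]
P=unproj('top',c,.133);print('tower',P.mean(0))
for i in range(4): d=P[(i+1)%4]-P[i];print(np.linalg.norm(d),np.degrees(np.arctan2(d[1],d[0])))
f=np.array([[630,77],[632,205],[755,75],[755,203]],float);f=(f-[600,0])/3.3+[285,135]
P=unproj('top',f,.006);print(P)
for a,b in((1,0),(3,2),(2,0)): d=P[b]-P[a];print(np.linalg.norm(d),np.degrees(np.arctan2(d[1],d[0])))
m=np.array([[252,225],[355,235],[346,348],[239,338]]);P=unproj('top',m,.003);print('mat',P,P.mean(0))
hb=np.array([[345,230],[420,203]])/5+[375,215];P=unproj('top',hb,.083);print(P,np.degrees(np.arctan2(*(P[0]-P[1])[[1,0]])))
move([.669,-.027,.25],0)
print(cams.camera_params('wrist'), )
E
```

```text
tower [ 0.5223 -0.2641  0.133 ]
0.13269075658834098 -67.13955000406814
0.10299421121271844 -158.0725032085127
0.13120557293088872 112.67645229270974
0.10255938733731763 22.75367263559289
[[ 0.7562  0.0146  0.006 ]
 [ 0.6712  0.011   0.006 ]
 [ 0.7597 -0.0667  0.006 ]
 [ 0.6745 -0.0682  0.006 ]]
0.08510846993326945 2.4076671263781804
0.08518195339103042 1.006975476500655
0.08138103434245375 92.44809148056137
mat [[ 0.6093  0.0998  0.003 ]
 [ 0.5933 -0.1185  0.003 ]
 [ 0.3577 -0.1028  0.003 ]
 [ 0.3729  0.1177  0.003 ]] [ 0.4833 -0.0009  0.003 ]
[[ 0.5333 -0.2858  0.083 ]
 [ 0.5446 -0.3154  0.083 ]] 111.03443816719498
t 1.2 at [0.1708 0.6012 0.2577] yaw -15.85 open 1.0042853674900056 F [-0.7603 -0.1555  0.2798]
 shift [-0.6509 -0.4682  0.0077] turn [ 0.0001  0.     -0.2767]
{'fx': 345.11266611156117, 'fy': 345.11266611156117, 'cx': 316.13777346311815, 'cy': 241.24727782742536, 'eye': array([0.0995, 0.6215, 0.3836]), 'orientation': array([-0.1161, -0.0878,  0.5962,  0.7895])}
```

Call:
jog_arm --turn '[[0,0,-0.15],[0,0,-0.311],[0,0,-0.311],[0,0,-0.311],[0,0,-0.311],[0,0,-0.311],[0,0,-0.311],[0,0,-0.311],[0,0,-0.311],[0,0,-0.311],[0,0,-0.311],[0,0,-0.311],[0,0,-0.311],[0,0,-0.311],[0,0,-0.311],[0,0,-0.311],[0,0,-0.311]]' --translation '[[-0.05,-0.035,0],[-0.669,-0.463,0.008],[-0.669,-0.463,0.008],[-0.669,-0.463,0.008],[-0.669,-0.463,0.008],[-0.669,-0.463,0.008],[-0.669,-0.463,0.008],[-0.669,-0.463,0.008],[-0.669,-0.463,0.008],[-0.669,-0.463,0.008],[-0.669,-0.463,0.008],[-0.669,-0.463,0.008],[-0.669,-0.463,0.008],[-0.669,-0.463,0.008],[-0.669,-0.463,0.008],[-0.669,-0.463,0.008],[-0.669,-0.463,0.008]]' --grip '[0,0,0,0,0,0,0,0,0,0,0,0,0,0,0,0,0]'

```text
clock: 3.32
tool_pos: [0.6873, -0.0252, 0.2501]
eef_rot: [-0.018, 1.0, 0.0, -0.0]
contact_force: [0.6, 0.3, -0.4]
opening: 1.001
finger_force: 0.0
```

Run:
```python
from h import *
snap('wrist','w1.png')
for n in ['picker_handle','fork']:
    print(n,[(d['position'],round(d['p'],2),proj('wrist',d['position'])[0]) for d in models.place_of('wrist',n)[:2]])
move([.688,-.027,.142],2)
```

```text
picker_handle [([0.6854, -0.023, 0.142], 0.81, array([320.4607, 243.5806]))]
fork []
t 3.48 at [ 0.6876 -0.0262  0.25  ] yaw 2.03 open 1.0014098551880928 F [ 0.4941 -0.4908  0.0653]
 shift [-0.0003 -0.0008  0.108 ] turn [0.0001 0.0001 0.0005]
```

View pics/w1.png

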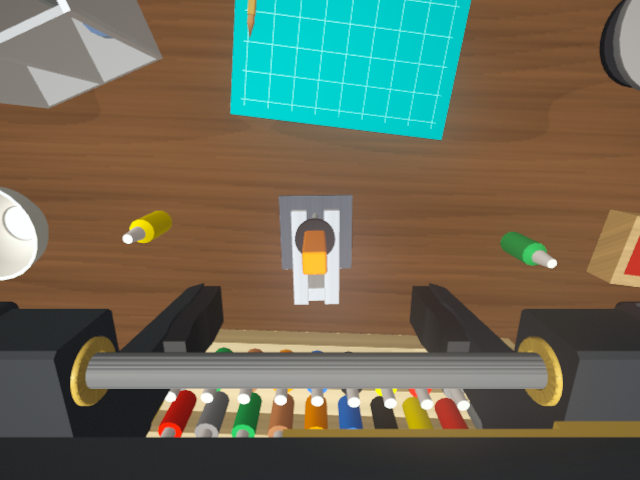

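The picker's handle top face is at about (314,262), square to the image, with the collar at (314,238). The fork slot opens toward the robot.

Run:
```python
from h import *
print(unproj('wrist',[[314.5,262]],.171),unproj('wrist',[[315,238]],.113))
```

```text
[[ 0.6888 -0.0273  0.171 ]] [[ 0.6899 -0.0271  0.113 ]]
```

Call:
jog_arm --turn '[[0,0,0],[0,0,0],[0,0,0],[0,0,0],[0,0,0],[0,0,0],[0,0,0],[0,0,0],[0,0,0],[0,0,0],[0,0,0],[0,0,0]]' --translation '[[-0.001,-0.001,0.04],[-0.001,-0.001,0.08],[-0.001,-0.001,0.1],[-0.001,-0.001,0.108],[-0.001,-0.001,0.108],[-0.001,-0.001,0.108],[-0.001,-0.001,0.108],[-0.001,-0.001,0.108],[-0.001,-0.001,0.108],[-0.001,-0.001,0.108],[-0.001,-0.001,0.108],[-0.001,-0.001,0.108]]' --grip '[0,0,0,0,0.3,0.6,0.9,1,1,1,1,1]' --force 30

```text
clock: 4.97
tool_pos: [0.6889, -0.0278, 0.1417]
eef_rot: [-0.017, 1.0, 0.0, 0.0]
contact_force: [-0.4, 0.6, 0.2]
opening: 0.178
finger_force: 30.0
```

Call:
jog_arm --turn '[[0,0,0],[0,0,0],[0,0,0],[0,0,0],[0,0,0],[0,0,0],[0,0,-0.05],[0,0,-0.15],[0,0,-0.25],[0,0,-0.33],[0,0,-0.33],[0,0,-0.33],[0,0,-0.33],[0,0,-0.33],[0,0,-0.33],[0,0,-0.33]]' --translation '[[0,0,-0.005],[0,0,-0.01],[0.03,0,-0.01],[0.07,0,-0.01],[0.07,0,-0.06],[0.07,0,-0.12],[0.08,-0.02,-0.158],[0.1,-0.065,-0.158],[0.12,-0.11,-0.158],[0.14,-0.155,-0.158],[0.16,-0.2,-0.158],[0.18,-0.24,-0.158],[0.19,-0.265,-0.158],[0.192,-0.275,-0.158],[0.192,-0.275,-0.158],[0.192,-0.275,-0.158]]' --grip '[1,1,1,1,1,1,1,1,1,1,1,1,1,1,1,1]'

```text
clock: 6.98
tool_pos: [0.5073, -0.3074, 0.2999]
eef_rot: [-0.182, 0.983, 0.001, 0.0]
contact_force: [-0.2, 0.2, -1.3]
opening: 0.178
finger_force: 30.0
```

Run:
```python
from h import *
snap('wrist','w2.png')
for n in ['picker','red_mini','red_mini_center','tower']:
    print(n,[(d['position'],round(d['p'],2),proj('wrist',d['position'])[0]) for d in models.place_of('wrist',n)[:3]])
move([.507,-.309,.3],21)
```

```text
picker [([0.5054, -0.3109, 0.1861], 0.71, array([312.9863, 240.2261]))]
red_mini [([0.5375, -0.2904, 0.0052], 0.8, array([320.5723, 227.7817])), ([0.5391, -0.403, -0.0029], 0.79, array([235.8773, 196.0156])), ([0.4114, -0.409, 0.0022], 0.72, array([263.116 ,  90.0254]))]
red_mini_center [([0.5368, -0.4008, 0.0354], 0.84, array([231.0827, 200.5877])), ([0.4145, -0.4112, 0.0384], 0.73, array([255.2024,  87.9666])), ([0.5349, -0.2946, 0.0414], 0.72, array([318.6146, 232.6002]))]
tower [([0.5218, -0.261, 0.0001], 0.58, array([347.0126, 224.0148]))]
t 7.22 at [ 0.5067 -0.3085  0.2997] yaw 20.95 open 0.18017625442898258 F [-0.1364 -1.3639 -0.3398]
 shift [-0.0001 -0.0006 -0.0003] turn [ 0.0003  0.0002 -0.001 ]
```

View pics/w2.png

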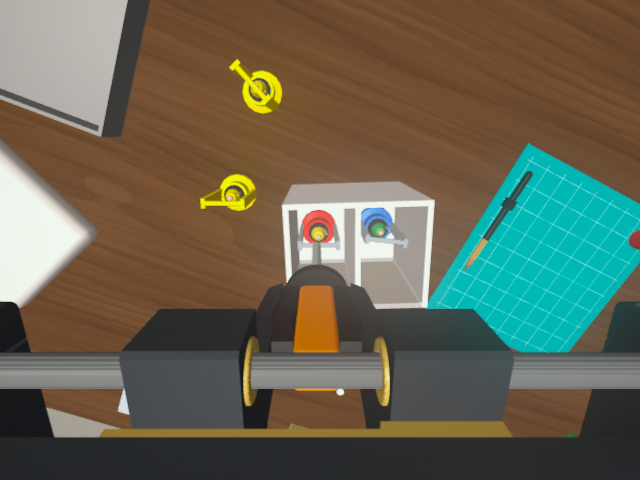

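Run:
```python
from h import *
im=cv2.imread('pics/w2.png');cv2.imwrite('pics/c2.png',cv2.resize(im[195:275,270:390],None,fx=6,fy=6,interpolation=cv2.INTER_CUBIC))
s=r.get_state();R0=R.from_quat(s['eef_rot']);p=np.array(s['tool_pos'])
for l in ([0,0,.116],[-.021,0,.105]): print(l,proj('wrist',p+R0.apply(l)))
print(unproj('wrist',[[300,243],[340,246]],.083))
```

```text
[0, 0, 0.116] [[316.4081 243.0498]]
[-0.021, 0, 0.105] [[316.4179 275.4055]]
[[ 0.5416 -0.3133  0.083 ]
 [ 0.5298 -0.2733  0.083 ]]
```

View pics/c2.png

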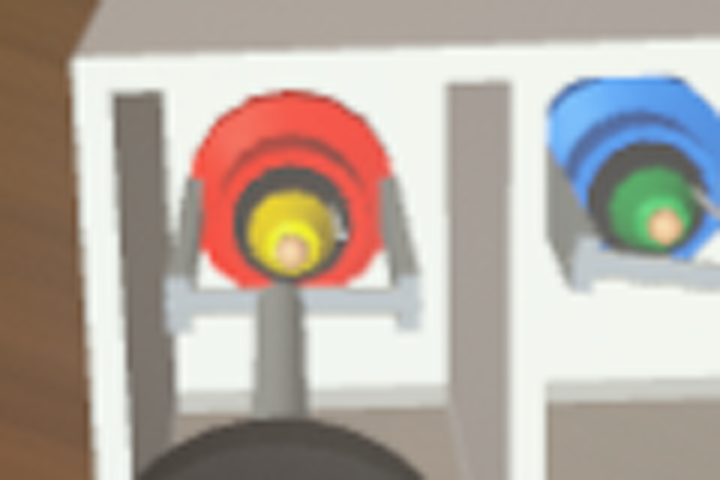

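The crop shows the red hoop bar from (180,303) to (408,308), i.e. wrist pixels (300,245.5) to (338,246.3). The shaft end is where I predicted it, just above the figure.

Run:
```python
from h import *
P=unproj('wrist',[[300,245.5],[338,246.3]],.083);d=P[1]-P[0];print(P,np.linalg.norm(d),np.degrees(np.arctan2(-d[0],d[1])))
yaw=np.arctan2(-d[0],d[1]);c=P.mean(0);u=np.array([np.cos(yaw),np.sin(yaw),0])
t=R.from_euler('z',-22.5,degrees=True).apply(c-[.5225,-.2625,.083]);print('bar in tower',t)
f=unproj('wrist',[[270+292/6,195+190/6]],.013);print('foot',f)
for k in (.03,.009): print(c-k*u)
```

```text
[[ 0.5441 -0.3124  0.083 ]
 [ 0.5308 -0.2751  0.083 ]] 0.03956914935865657 19.662095892317083
bar in tower [ 0.0019 -0.0346  0.    ]
foot [[ 0.5348 -0.2946  0.013 ]]
[ 0.5092 -0.3038  0.083 ]
[ 0.529  -0.2968  0.083 ]
```

Call:
jog_arm --turn '[[0,0,0.017],[0,0,0.017],[0,0,0.017],[0,0,0.017],[0,0,0.017],[0,0,0.017],[0,0,0.017],[0,0,0.017],[0,0,0.017],[0,0,0.017],[0,0,0.017]]' --translation '[[-0.002,0.004,0],[-0.002,0.004,0.02],[-0.002,0.004,0.05],[-0.002,0.004,0.08],[-0.002,0.004,0.11],[-0.002,0.004,0.123],[-0.002,0.004,0.123],[-0.007,0.004,0.123],[-0.015,0.004,0.123],[-0.023,0.004,0.123],[-0.023,0.004,0.123]]' --grip '[1,1,1,1,1,1,1,1,1,1,1]'

```text
clock: 8.6
tool_pos: [0.5277, -0.2967, 0.1771]
eef_rot: [-0.173, 0.985, -0.0, 0.001]
contact_force: [-0.6, 0.6, -0.2]
opening: 0.18
finger_force: 30.0
```

Run:
```python
from h import *
im=snap('scene');a=cv2.resize(im[150:290,170:310,::-1],(560,560),interpolation=cv2.INTER_CUBIC)
cv2.imwrite('pics/s3.png',a)
move([.529,-.297,.1765],20)
```

```text
t 8.65 at [ 0.5269 -0.297   0.1768] yaw 19.93 open 0.1800876163954142 F [-0.9749 -0.086  -0.5746]
 shift [-0.002  -0.0007  0.0003] turn [-0.      0.0004 -0.0011]
```

View pics/s3.png

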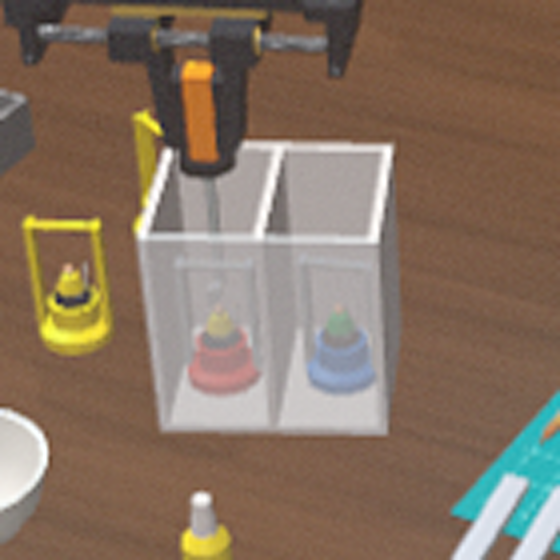

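The picture shows the hook tip at about (213,290), in front of and below the hoop bar (row 263), so the bar lies over the hook. Lifting slowly.

Call:
jog_arm --turn '[[0,0,0],[0,0,0],[0,0,0],[0,0,0],[0,0,0],[0,0,0],[0,0,0],[0,0,0],[0,0,0],[0,0,0],[0,0,0],[0,0,0],[0,0,0],[0,0,0],[0,0,0],[0,0,0]]' --translation '[[-0.002,0,-0.005],[-0.002,0,-0.01],[-0.002,0,-0.013],[-0.002,0,-0.016],[-0.002,0,-0.02],[-0.002,0,-0.03],[-0.002,0,-0.043],[-0.002,0,-0.058],[-0.002,0,-0.073],[-0.002,0,-0.09],[-0.002,0,-0.107],[-0.002,0,-0.124],[-0.002,0,-0.141],[-0.002,0,-0.156],[-0.002,0,-0.167],[-0.002,0,-0.17]]' --grip '[1,1,1,1,1,1,1,1,1,1,1,1,1,1,1,1]'

```text
clock: 10.65
tool_pos: [0.5285, -0.2968, 0.3475]
eef_rot: [-0.173, 0.985, -0.0, 0.0]
contact_force: [0.1, 0.2, -1.7]
opening: 0.18
finger_force: 30.0
```

Run:
```python
from h import *
snap('scene','s4.png');snap('wrist','w4.png')
im=cv2.imread('pics/s4.png')[90:290,150:350];a=cv2.resize(im,(400,400))
b=cv2.resize(cv2.imread('pics/w4.png')[150:350,220:420],(400,400))
cv2.imwrite('pics/c4.png',np.hstack([a,b]))
for c in('scene','wrist'):print([(d['position'],round(d['p'],2)) for d in models.place_of(c,'red_mini')[:3]])
move([.48,.01,.345],-4)
```

```text
[([0.5305, -0.3961, -0.0002], 0.89), ([0.5403, -0.2912, 0.1653], 0.83), ([0.5292, -0.2983, 0.2302], 0.71)]
[([0.5354, -0.4019, -0.0028], 0.88), ([0.5357, -0.2926, 0.1618], 0.65), ([0.4154, -0.4094, 0.0034], 0.65)]
t 10.85 at [ 0.5279 -0.2967  0.346 ] yaw 19.9 open 0.17954229836347504 F [ 0.8669 -0.0554 -1.5632]
 shift [-0.0593  0.3047  0.0013] turn [ 0.0007 -0.0012  0.4171]
```

View pics/c4.png

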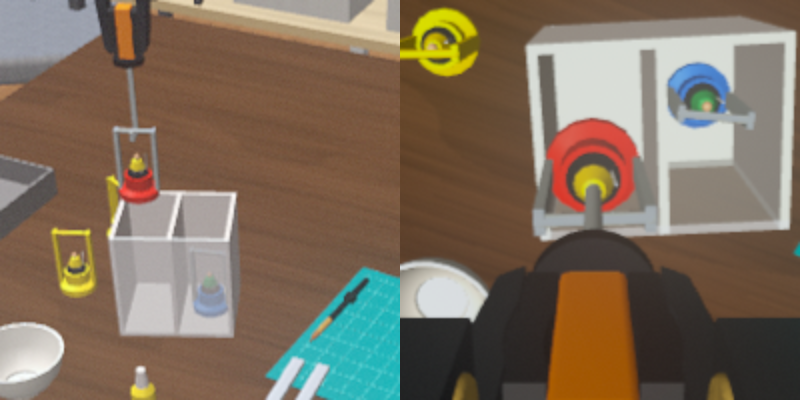

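The miniature hangs level on the hook, clear of the tower with its underside at about z 0.16, and the blue one is still in its well. Carrying it smoothly to the mat.

Call:
jog_arm --turn '[[0,0,0.001],[0,0,0.003],[0,0,0.01],[0,0,0.021],[0,0,0.037],[0,0,0.058],[0,0,0.083],[0,0,0.111],[0,0,0.141],[0,0,0.172],[0,0,0.202],[0,0,0.23],[0,0,0.255],[0,0,0.276],[0,0,0.292],[0,0,0.303],[0,0,0.31],[0,0,0.312],[0,0,0.313],[0,0,0.313]]' --translation '[[0,0.001,0],[-0.001,0.003,0],[-0.002,0.009,0],[-0.005,0.02,0],[-0.008,0.036,0],[-0.013,0.056,0],[-0.018,0.08,0],[-0.024,0.107,0],[-0.031,0.136,0],[-0.038,0.166,0],[-0.045,0.195,0],[-0.051,0.222,0],[-0.056,0.246,0],[-0.061,0.266,0],[-0.064,0.282,0],[-0.067,0.292,0],[-0.068,0.299,0],[-0.069,0.301,0],[-0.069,0.302,0],[-0.069,0.302,0]]' --grip '[1,1,1,1,1,1,1,1,1,1,1,1,1,1,1,1,1,1,1,1]'

```text
clock: 13.35
tool_pos: [0.4904, 0.0103, 0.3466]
eef_rot: [-0.017, 1.0, -0.0, -0.0]
contact_force: [0.0, -0.8, -1.5]
opening: 0.177
finger_force: 30.0
```

Run:
```python
from h import *
for c in('scene','wrist','top'):
    snap(c);print([(d['position'],round(d['p'],2)) for d in models.place_of(c,'red_mini')[:3]])
move([.49,.01,.175],2)
```

```text
[([0.5291, -0.3983, 0.0009], 0.9), ([0.5049, 0.0102, 0.1648], 0.59), ([0.4152, -0.4068, -0.0001], 0.47)]
[([0.4979, 0.0134, 0.1618], 0.79)]
[([0.5293, -0.4023, -0.0019], 0.95), ([0.4151, -0.4057, 0.0009], 0.82), ([0.6903, -0.0275, 0.1062], 0.68)]
t 13.65 at [0.4904 0.0106 0.3467] yaw 1.94 open 0.17510756162294408 F [ 0.3051  0.3096 -1.4711]
 shift [ 0.0005 -0.0006  0.1717] turn [ 0.0001 -0.     -0.001 ]
```

Call:
jog_arm --turn '[[0,0,0],[0,0,0],[0,0,0],[0,0,0],[0,0,0],[0,0,0],[0,0,0],[0,0,0],[0,0,0],[0,0,0],[0,0,0],[0,0,0],[0,0,0],[0,0,0],[0,0,0],[0,0,0],[0,0,0],[0,0,0],[0,0,0],[0,0,0]]' --translation '[[0,0,0.008],[0,0,0.023],[0,0,0.043],[0,0,0.065],[0,0,0.087],[0,0,0.109],[0,0,0.126],[0,0,0.138],[0,0,0.145],[0,0,0.15],[0,0,0.153],[0,0,0.155],[0,0,0.157],[0,0,0.159],[0,0,0.161],[0,0,0.163],[0,0,0.166],[0,0,0.169],[0,0,0.171],[0,0,0.171]]' --grip '[1,1,1,1,1,1,1,1,1,1,1,1,1,1,1,1,1,1,1,1]'

```text
clock: 16.15
tool_pos: [0.4903, 0.0107, 0.1755]
eef_rot: [-0.017, 1.0, 0.0, -0.0]
contact_force: [0.2, 0.4, -0.9]
opening: 0.179
finger_force: 30.0
```

Run:
```python
from h import *
snap('scene','s5.png');a=cv2.imread('pics/s5.png')[160:310,270:420]
snap('wrist','w5.png');b=cv2.imread('pics/w5.png')[170:370,220:420]
cv2.imwrite('pics/c5.png',np.hstack([cv2.resize(x,(400,400)) for x in(a,b)]))
for c in('scene','wrist'):print([(d['position'],round(d['p'],2)) for d in models.place_of(c,'red_mini')[:3]])
move([.445,.01,.175],2)
```

```text
[([0.5049, 0.0124, 0.0039], 0.77), ([0.5307, -0.3998, 0.0029], 0.71), ([0.4154, -0.4099, 0.004], 0.62)]
[([0.4986, 0.0126, 0.002], 0.69)]
t 16.35 at [0.4905 0.0108 0.1758] yaw 1.96 open 0.17997253671316132 F [ 0.452  -0.1452 -0.2264]
 shift [0.0455 0.0008 0.0008] turn [ 0.0001  0.0002 -0.0007]
```

View pics/c5.png

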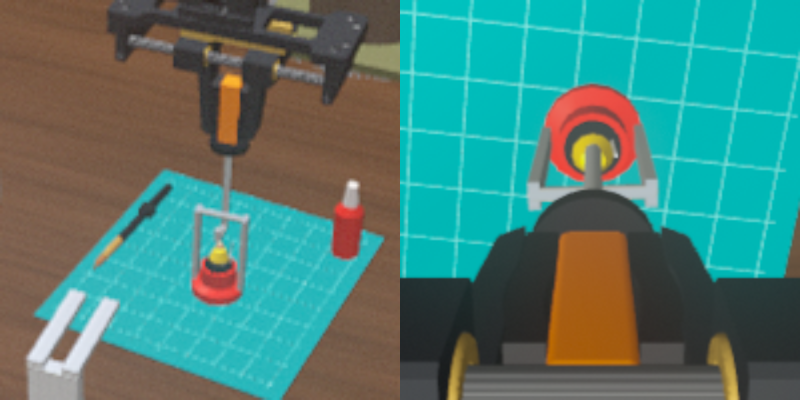

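The miniature stands on the mat with the hook free under the bar. Backing the hook out, raising it, and returning to the fork.

Call:
jog_arm --turn '[[0,0,0],[0,0,0],[0,0,0],[0,0,0],[0,0,0],[0,0,0],[0,0,0],[0,0,0],[0,0,0],[0,0,0],[0,0,0],[0,0,0],[0,0,0],[0,0,0],[0,0,0],[0,0,0]]' --translation '[[0.004,0,0],[0.012,0,0],[0.022,0,0],[0.032,0,0],[0.04,0,0],[0.042,0,-0.015],[0.042,0,-0.06],[0.035,-0.003,-0.085],[0,-0.015,-0.085],[-0.045,-0.03,-0.085],[-0.09,-0.042,-0.085],[-0.125,-0.045,-0.07],[-0.132,-0.045,-0.03],[-0.132,-0.045,0.01],[-0.132,-0.045,0.024],[-0.132,-0.045,0.024]]' --grip '[1,1,1,1,1,1,1,1,1,1,1,1,1,1,1,1]'

```text
clock: 18.35
tool_pos: [0.6234, -0.0297, 0.1514]
eef_rot: [-0.017, 1.0, -0.0, -0.001]
contact_force: [-0.4, 0.2, -0.3]
opening: 0.175
finger_force: 30.0
```

Run:
```python
from h import *
for c in('scene','top'):
    snap(c,c+'6.png');print([(d['position'],round(d['p'],2)) for d in models.place_of(c,'red_mini')[:3]])
move([.689,-.0275,.152],2)
```

```text
[([0.4141, -0.4129, 0.003], 0.44), ([0.51, 0.2917, 0.0387], 0.21)]
[([0.5285, -0.3981, -0.0003], 0.9), ([0.4148, -0.4079, 0.0003], 0.89), ([0.5021, 0.0138, -0.0008], 0.69)]
t 18.55 at [ 0.6249 -0.0296  0.1535] yaw 1.95 open 0.18189429703566537 F [ 0.0796  0.616  -0.9085]
 shift [-0.0641 -0.0001  0.0017] turn [ 0.      0.0031 -0.0009]
```

Call:
jog_arm --turn '[[0,0,0],[0,0,0],[0,0,0],[0,0,0],[0,0,0],[0,0,0],[0,0,0],[0,0,0],[0,0,0],[0,0,0]]' --translation '[[-0.012,0,0],[-0.03,0,0],[-0.048,0,0],[-0.06,0,0],[-0.0645,0,0],[-0.0645,0,0],[-0.0645,0,0.004],[-0.0645,0,0.008],[-0.0645,0,0.01],[-0.0645,0,0.01]]' --grip '[1,1,1,1,1,1,1,1,1,1]'

```text
clock: 19.8
tool_pos: [0.6881, -0.0275, 0.1417]
eef_rot: [-0.017, 1.0, -0.0, -0.0]
contact_force: [-0.5, -0.9, 0.5]
opening: 0.178
finger_force: 30.0
```

Run:
```python
from h import *
move([.689,-.0275,.1417],2)
```

```text
t 19.8 at [ 0.6881 -0.0275  0.1417] yaw 1.96 open 0.17750603444452712 F [-0.4575 -0.8877  0.5094]
 shift [-0.0009 -0.     -0.    ] turn [-0.     -0.0005 -0.0007]
```

Call:
jog_arm --turn '[[0,0,0],[0,0,0],[0,0,0],[0,0,0],[0,0,0],[0,0,0],[0,0,0],[0,0,0],[0,0,0],[0,0,0],[0,0,0],[0,0,0],[0,0,0],[0,0,0],[0,0,0],[0,0,0]]' --translation '[[0,0,0],[0,0,0],[0,0,0],[0,0,0],[0,0,0],[0,0,-0.02],[0,0,-0.06],[0,0,-0.1],[0.02,0.005,-0.11],[0.06,0.015,-0.11],[0.11,0.028,-0.11],[0.16,0.04,-0.11],[0.187,0.046,-0.11],[0.187,0.046,-0.11],[0.187,0.046,-0.11],[0.187,0.046,-0.11]]' --grip '[0.75,0.6,0.4,0.2,0,0,0,0,0,0,0,0,0,0,0,0]'

```text
clock: 21.8
tool_pos: [0.5014, 0.0119, 0.2519]
eef_rot: [-0.017, 1.0, 0.0, 0.001]
contact_force: [-0.6, -0.1, 0.9]
opening: 0.994
finger_force: 0.0
```

Run:
```python
from h import *
snap('wrist','w7.png');a=cv2.imread('pics/w7.png')[120:360,200:440]
for n in('red_mini','red_mini_center'):print([(d['position'],round(d['p'],2)) for d in models.place_of('wrist',n)[:3]])
snap('scene','s7.png');b=cv2.imread('pics/s7.png')[160:360,230:430]
for n in('red_mini','picker_handle','plinth_top'): print(n,[(d['position'],round(d['p'],2)) for d in models.place_of('scene',n)[:3]])
snap('top');print([(d['position'],round(d['p'],2)) for d in models.place_of('top','red_mini')[:3]])
cv2.imwrite('pics/c7.png',np.hstack([cv2.resize(x,(400,400)) for x in(a,b)]))
move([.5,.0125,.245],2)
```

```text
[([0.4979, 0.0131, 0.0034], 0.63)]
[([0.4987, 0.0095, 0.0403], 0.8)]
red_mini [([0.5067, 0.0127, 0.0083], 0.91), ([0.5307, -0.3976, -0.0002], 0.75), ([0.4138, -0.4073, 0.0017], 0.44)]
picker_handle [([0.6862, -0.0292, 0.1397], 0.82)]
plinth_top [([0.5109, 0.2901, 0.0366], 0.77)]
[([0.5295, -0.4015, -0.0003], 0.87), ([0.4138, -0.411, -0.0004], 0.81)]
t 22.25 at [0.4999 0.0121 0.2516] yaw 1.96 open 0.9984014209616734 F [-0.3087  0.189  -0.9126]
 shift [-0.0001  0.0004  0.0066] turn [ 0.0001 -0.0001 -0.0007]
```

View pics/c7.png

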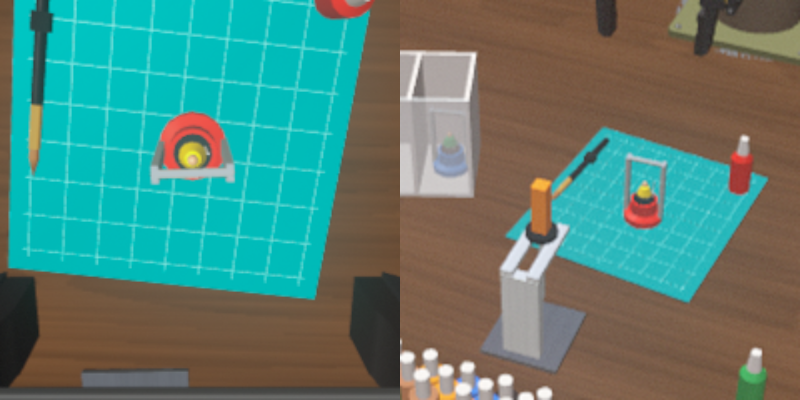

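The picker hangs in the fork again. The miniature stands on the mat with its hoop bar from (152,175) to (235,171) in the left crop.

Run:
```python
from h import *
P=unproj('wrist',np.array([[153,175],[234,171.5]])*.6+[200,120],.081);d=P[1]-P[0];print(P.mean(0),np.linalg.norm(d),np.degrees(np.arctan2(-d[0],d[1])))
im=cv2.cvtColor(cv2.imread('pics/top1.png'),cv2.COLOR_BGR2HSV)
m=np.zeros((480,640),np.uint8);m[235:305,120:195]=((im[235:305,120:195,2]>225)&(im[235:305,120:195,1]<40))*255
M=cv2.moments(m,True);c=[M['m10']/M['m00'],M['m01']/M['m00']];print(M['m00'],c,unproj('top',[c],.036))
im=cv2.cvtColor(cv2.imread('pics/s7.png'),cv2.COLOR_BGR2HSV)
m=np.zeros((480,640),np.uint8);m[265:330,435:520]=((im[265:330,435:520,2]>215)&(im[265:330,435:520,1]<40))*255
M=cv2.moments(m,True);c=[M['m10']/M['m00'],M['m01']/M['m00']];print(M['m00'],c,unproj('scene',[c],.036))
y=np.degrees(np.arctan2(-d[0],d[1]));move([*P.mean(0)[:2],.055],y)
```

```text
[0.499  0.0119 0.081 ] 0.04300146335533978 4.483463256702375
989.0 [155.7633973710819, 268.2285136501517] [[0.5097 0.2882 0.036 ]]
615.0 [476.8373983739837, 292.9268292682927] [[0.5063 0.2901 0.036 ]]
t 22.25 at [0.4999 0.0121 0.2516] yaw 1.96 open 0.9984014209616734 F [-0.3087  0.189  -0.9126]
 shift [ 0.0009 -0.0002  0.1966] turn [ 0.0001 -0.0001 -0.044 ]
```

Call:
jog_arm --turn '[[0,0,-0.044],[0,0,-0.044],[0,0,-0.044],[0,0,-0.044],[0,0,-0.044],[0,0,-0.044],[0,0,-0.044],[0,0,-0.044],[0,0,-0.044],[0,0,-0.044],[0,0,-0.044],[0,0,-0.044],[0,0,-0.044],[0,0,-0.044],[0,0,-0.044],[0,0,-0.044],[0,0,-0.044]]' --translation '[[0.001,0,0.03],[0.001,0,0.08],[0.001,0,0.13],[0.001,0,0.17],[0.001,0,0.19],[0.001,0,0.197],[0.001,0,0.197],[0.001,0,0.197],[0.001,0,0.197],[0.001,0,0.197],[0.001,0,0.197],[0.001,0,0.197],[0.001,0,0.197],[0.001,0,0.197],[0.001,0,0.197],[0.001,0,0.197],[0.001,0,0.197]]' --grip '[0,0,0,0,0,0,0.1,0.2,0.3,0.36,0.4,0.44,0.48,0.52,0.56,0.6,0.6]' --force 15

```text
clock: 24.38
tool_pos: [0.4989, 0.0119, 0.0547]
eef_rot: [-0.039, 0.999, -0.0, -0.0]
contact_force: [0.1, -1.4, 0.5]
opening: 0.497
finger_force: 15.0
```

Run:
```python
from h import *
move([.508,.289,.15],4.5)
```

```text
t 24.38 at [0.4989 0.0119 0.0547] yaw 4.47 open 0.496748458188383 F [ 0.0854 -1.3928  0.5327]
 shift [-0.0307  0.2755 -0.0953] turn [-0.0001 -0.0001 -0.0005]
```

Call:
jog_arm --turn '[[0,0,0],[0,0,0],[0,0,0],[0,0,0],[0,0,0],[0,0,0],[0,0,0],[0,0,0],[0,0,0],[0,0,0],[0,0,0],[0,0,0],[0,0,0],[0,0,0],[0,0,0],[0,0,0],[0,0,0]]' --translation '[[0,0,-0.006],[0,0,-0.025],[0,0,-0.055],[0,0,-0.08],[0,0.003,-0.095],[-0.002,0.018,-0.095],[-0.005,0.044,-0.095],[-0.009,0.08,-0.095],[-0.014,0.12,-0.095],[-0.018,0.16,-0.095],[-0.023,0.2,-0.095],[-0.027,0.235,-0.095],[-0.03,0.26,-0.095],[-0.0315,0.272,-0.095],[-0.0317,0.2755,-0.095],[-0.0317,0.2755,-0.095],[-0.0317,0.2755,-0.095]]' --grip '[0.6,0.6,0.6,0.6,0.6,0.6,0.6,0.6,0.6,0.6,0.6,0.6,0.6,0.6,0.6,0.6,0.6]'

```text
clock: 26.5
tool_pos: [0.5092, 0.2877, 0.1496]
eef_rot: [-0.038, 0.999, -0.001, -0.0]
contact_force: [-0.4, -0.1, -1.1]
opening: 0.492
finger_force: 15.0
```

Run:
```python
from h import *
snap('wrist','w8.png')
for n in('plinth_top','red_mini'):print(n,[(d['position'],round(d['p'],2)) for d in models.place_of('wrist',n)[:2]])
snap('scene','s8.png')
for n in('plinth_top','red_mini'):print(n,[(d['position'],round(d['p'],2)) for d in models.place_of('scene',n)[:2]])
move([.509,.289,.088],4.5)
t=np.linspace(0,2*np.pi,200);a=cv2.imread('pics/w8.png')
p=proj('wrist',np.c_[.509+.055*np.cos(t),.289+.055*np.sin(t),0*t+.036]).round().astype(np.int32)
cv2.polylines(a,[p],True,(255,0,255),1)
b=cv2.imread('pics/s8.png')[220:340,400:520]
cv2.imwrite('pics/c8.png',np.hstack([cv2.resize(a[120:390,190:460],(400,400)),cv2.resize(b,(400,400))]))
```

```text
plinth_top [([0.5063, 0.2908, 0.037], 0.65), ([0.4069, 0.0965, 0.0031], 0.44)]
red_mini [([0.5087, 0.2895, 0.0966], 0.62)]
plinth_top [([0.5084, 0.2919, 0.0384], 0.57)]
red_mini [([0.5132, 0.2898, 0.0995], 0.67), ([0.5308, -0.3988, 0.0003], 0.57)]
t 26.8 at [0.509  0.2889 0.1498] yaw 4.46 open 0.49774250802829556 F [ 0.5009  1.1065 -1.522 ]
 shift [0.     0.0001 0.0618] turn [ 0.      0.     -0.0007]
```

View pics/c8.png

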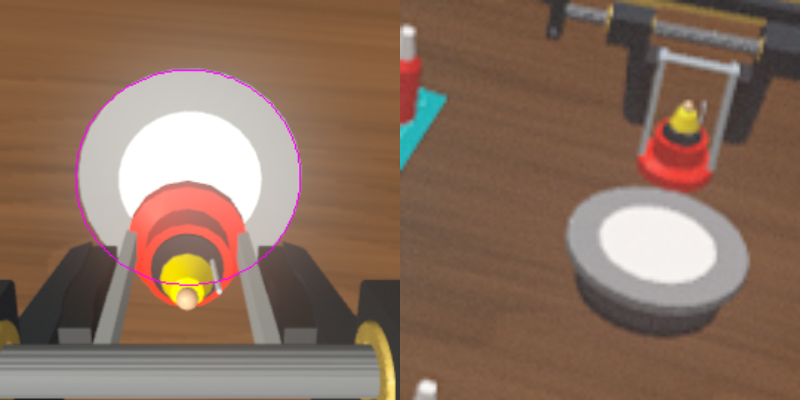

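The predicted circle matches the plinth rim, and the miniature hangs upright over its middle. Lowering slowly.

Call:
jog_arm --turn '[[0,0,0],[0,0,0],[0,0,0],[0,0,0],[0,0,0],[0,0,0],[0,0,0],[0,0,0],[0,0,0],[0,0,0],[0,0,0],[0,0,0],[0,0,0],[0,0,0]]' --translation '[[0,0,0.01],[0,0,0.025],[0,0,0.04],[0,0,0.05],[0,0,0.054],[0,0,0.056],[0,0,0.0575],[0,0,0.0585],[0,0,0.0595],[0,0,0.0605],[0,0,0.061],[0,0,0.0615],[0,0,0.0615],[0,0,0.0615]]' --grip '[0.6,0.6,0.6,0.6,0.6,0.6,0.6,0.6,0.6,0.6,0.6,0.6,0.6,0.6]'

```text
clock: 28.55
tool_pos: [0.5089, 0.2892, 0.0882]
eef_rot: [-0.039, 0.999, 0.0, -0.0]
contact_force: [-0.9, 0.5, -1.2]
opening: 0.496
finger_force: 15.0
```

Run:
```python
from h import *
move([.509,.289,.0877],4.5)
print(np.mean([r.get_state()['contact_force'] for _ in range(5)],0))
```

```text
t 28.55 at [0.5089 0.2892 0.0882] yaw 4.48 open 0.4956823000037688 F [-0.9226  0.5139 -1.2011]
 shift [-0.     -0.0002  0.0005] turn [ 0.     -0.     -0.0003]
[-0.9226  0.5139 -1.2011]
```

Call:
jog_arm --turn '[[0,0,0],[0,0,0],[0,0,0]]' --translation '[[0,0,0.0005],[0,0,0.001],[0,0,0.001]]' --grip '[0.6,0.6,0.6]'

```text
clock: 28.92
tool_pos: [0.5091, 0.2892, 0.0877]
eef_rot: [-0.039, 0.999, 0.0, 0.0]
contact_force: [-1.9, -1.6, 5.9]
opening: 0.497
finger_force: 14.9
```

Contact, about 6 N. Releasing slowly and rising.

Call:
jog_arm --turn '[[0,0,0],[0,0,0],[0,0,0],[0,0,0],[0,0,0],[0,0,0],[0,0,0],[0,0,0],[0,0,0],[0,0,0],[0,0,0],[0,0,0]]' --translation '[[0,0,-0.0005],[0,0,-0.0005],[0,0,-0.0005],[0,0,-0.0005],[0,0,-0.0005],[0,0,-0.0005],[0,0,-0.0005],[0,0,-0.02],[0,0,-0.06],[0,0,-0.11],[0,0,-0.15],[0,0,-0.15]]' --grip '[0.48,0.44,0.38,0.3,0.2,0.1,0,0,0,0,0,0]'

```text
clock: 30.42
tool_pos: [0.5105, 0.2904, 0.2405]
eef_rot: [-0.039, 0.999, 0.002, 0.003]
contact_force: [1.1, 0.3, -1.0]
opening: 1.001
finger_force: 0.0
```

Run:
```python
from h import *
s=snap('scene','s9.png')
for n in('plinth_top','red_mini','picker_handle','blue_mini_center','paint_green','paint_red'):print(n,[(d['position'],round(d['p'],2)) for d in models.place_of('scene',n)[:2]])
snap('wrist');print([(d['position'],round(d['p'],2)) for d in models.place_of('wrist','red_mini')[:2]])
```

```text
plinth_top [([0.5103, 0.2912, 0.0372], 0.65), ([0.5152, 0.2913, 0.0384], 0.4)]
red_mini [([0.53, -0.399, 0.002], 0.78), ([0.5184, 0.2899, 0.0352], 0.67)]
picker_handle [([0.6865, -0.0288, 0.1453], 0.77)]
blue_mini_center [([0.6914, -0.0246, 0.1085], 0.37)]
paint_green [([0.7151, 0.1968, 0.0027], 0.57)]
paint_red [([0.4055, 0.0962, 0.0052], 0.76)]
[([0.5077, 0.2912, 0.0369], 0.66)]
```

View pics/s9.png

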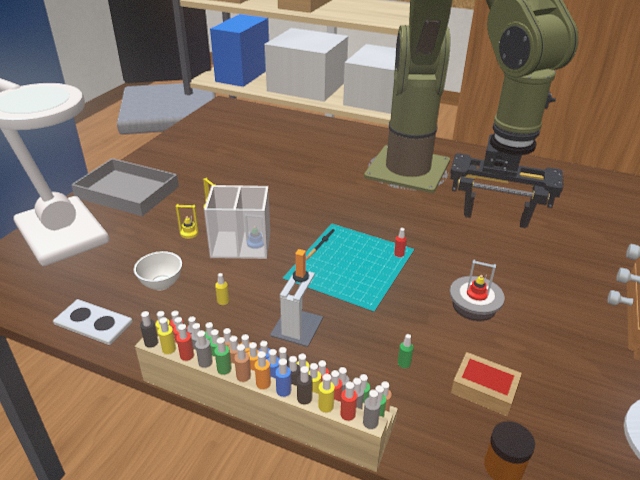

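The red miniature stands centred on the plinth at (478,290), the picker hangs in the fork at (300,265), and the blue miniature is in its well at (254,238). Everything else is undisturbed.

```bash
python3 -c "
from plant import r
print(r.finish_job())"
```

```text
the job is handed in; nothing more can be done
None
```

The job is handed in at about 31 s of the 72 s allowed: the red miniature stands upright in the middle of the plinth, the picker hangs in the fork, and the blue miniature and the other things are where they were.

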